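# Swipe test of a curved touch slider

## Task

Test the touch slider: with the fingertips, touch its copper track on the red-marked end pad and stroke lightly along the curve over every pad in turn to the blue-marked end pad, and finish with the fingertips still resting lightly on that last pad alone. Press so lightly that the sprung panel never goes down to its stop, do not shift or lift the unit, and leave the other things on the bench alone.

Things in the scene. Friction and masses are not known exactly. Their poses are not given: they have to be found in the camera images.
- test_unit: touch-slider test unit: black-rimmed base 206x84 mm (x, y), about 1.6 kg, loose on the bench, any way round, with a green panel on springs above it. Origin under its middle on the bench, z up. On the panel a curved track of five copper pads, 30 mm wide, bulges to +y: red field and pad 1 at -x, blue field and pad 5 at +x. Pad tops at z = 0.040 untouched, 2 mm above the panel.
- arc_centre (a point): centre of the track's arc, at (0, -0.104, 0.040) in the unit's frame: the track's centreline is a level circular arc of radius 120 mm about it, 190 mm long, its middle at (0, 0.016) in the unit's frame, 95 mm of arc to either end
- panel (a joint): how far the floating panel is pressed down, m: 0 untouched, 0.010 on its stop. Springs: starts to move at about 1 N, then 0.6 N per mm (about 4 N at 5 mm, 6 N at 8.5 mm); it rises again by itself. Touch it with the fingers closed: open, they straddle the track.
- pad1: copper pad: first pad, on the red field, 50 mm long along the track, 30 mm wide, flush with its neighbours (the 3 mm line seen between them is no gap to the touch). Origin at the centre of its top face; x along the track toward pad 5, z up.
- pad2: copper pad: second pad, 30 mm long along the track, 30 mm wide, flush with its neighbours (the 3 mm line seen between them is no gap to the touch). Origin at the centre of its top face; x along the track toward pad 5, z up.
- pad3: copper pad: third (middle) pad, 30 mm long along the track, 30 mm wide, flush with its neighbours (the 3 mm line seen between them is no gap to the touch). Origin at the centre of its top face; x along the track toward pad 5, z up.
- pad4: copper pad: fourth pad, 30 mm long along the track, 30 mm wide, flush with its neighbours (the 3 mm line seen between them is no gap to the touch). Origin at the centre of its top face; x along the track toward pad 5, z up.
- pad5: copper pad: last pad, on the blue field, 50 mm long along the track, 30 mm wide, flush with its neighbours (the 3 mm line seen between them is no gap to the touch). Origin at the centre of its top face; x along the track toward pad 5, z up.
- multimeter: black and teal hand multimeter lying flat, 144x68x39 mm; origin under its middle. A bystander: leave alone
- tip_cleaner: black round tip cleaner tin with brass wool, 58 mm across, 32 high; origin under its middle. A bystander: leave alone
- wick_reel: flat orange reel, 60x40x9 mm; origin under its middle. A bystander: leave alone
- board_small: small loose blue circuit board, 30x60x9 mm; origin under its middle. A bystander: leave alone
- flux_syringe0: white syringe with orange tip lying flat, 151x34x18 mm; origin under its middle. A bystander: leave alone
- phone_grey: phone with black screen lying flat, 146x72x8 mm; origin under its middle. A bystander: leave alone

How it is judged:
By the outcome, as a careful person would: the job done as asked, in the order asked, and still so for the second after the job is handed in, while the arm keeps its last pose, push and grip.
It also fails if it takes over 42 s, if anything falls off the work surface, if the arm or the gripper's body presses on something with over 40 N, if the wrist force passes 120 N, or if a joint passes its speed limit or range.

## Robot

A 7-joint arm with a two-finger parallel gripper is mounted at the origin on a cart in front of the work surface, level with it; the furniture and walls round the work are solid. World frame = base frame: x ahead of the robot, y to its left, z up, the work surface at z = 0. Lengths are in m, angles in degrees, forces in N, time in s.
With the tool pointing down it reaches from about 0.4 to 0.875 m from the base axis. Payload 6.5 kg.
Tool frame: the origin (TCP) lies midway between the tips of the shut fingers; the grasp point (between the pads) lies 19 mm behind it; z points along the fingers, y is the line along which they close (so a half turn about z gives the same grasp; the last joint's range is limited). The gripper opens to 85 mm and grips with 20 to 120 N. Pads are 22 mm wide; open, the fingers measure 114 mm over their backs; the gripper's body (76 mm by 85 mm) begins 54 mm behind the grasp point. The pads swing forward as they close: fully open they stand 13 mm farther back than shut.
Start: joints at [-75.871, 30.733, -0.252, 88.115, 0.149, 61.152, -4.079], TCP at [0.2, 0.618, 0.231] pointing down, gripper open.
Joint ranges: [-154.64, 154.64], [-21.42, 123.67], [-72.66, 72.17], [13.99, 137.28], [-74.86, 254.86], [10.95, 109.41], [-158.01, 158.01]. Speed limits (degrees/s): [136.94, 136.94, 180, 180, 180, 180, 180].

## Interface

Orientations are given as a 3x3 rotation matrix whose columns are the frame's x, y, z axes.
In Python, from station import observe, capture, camera_params, finish_job, recognise, landmark_of gives the robot as it stands. The module is installed in compiled form; this text tells all that it offers.
- The arm moves only by the shell command python3 -m creep 'ROWS' [FORCE]. ROWS is JSON, a list of rows, each an object of numbers: "jaw": the finger opening in mm, from 0 to 85.4; "tx", "ty", "tz": the shift along the world's x, y, z in mm; "roll": the turn about the world's z in rad. In form: [{"jaw": .., "tx": .., "ty": .., "tz": .., "roll": ..}, ...]. A call has 1 to 20 rows; each row shifts and turns the commanded pose from where the row before left it; what a row does not reach is not made up. A row lasts 1/12 s, in which the tool goes at most 41.7 mm and 7.16 degrees, less where a joint would pass 70% of its speed; a pose out of reach is approached as far as the arm can. A call is refused whole if a number of a shift passes 41.7 or a number of a turn 0.125, either way. A call with a gripper value outside its range is refused whole. The fingers move at their own pace and stop on an object; FORCE is the grip in N (left out, the last holds). Time passes only in rows, so rows that do not move let the fingers close. It gives the time, the measured TCP pose, the force, the opening and the grip force at its end, in the units of the state.
- observe(): the state, without advancing time (a new reading comes with each control period).
- capture(name): name is "scene" or "top"; returns the picture (420x560x3 uint8, blue, green, red); there is no depth.
- camera_params(name): a dict with "intrinsics" (3x3 intrinsics, pixels), "world_from_camera" (4x4, takes a point from camera to world coordinates). Camera axes: x right, y up, looking along -z (the intrinsics and any distortion apply to the point x, -y, -z); pixel columns grow to the right and rows downward; lengths in m; the calibration is good to about 2 mm. A picture is of the moment at which its call begins. camera_params takes no time and is no camera call.
- finish_job(): hands the job in; it is judged then, once.
Trained networks look in the newest picture that a camera, given by its name, has taken for a name from the list of things; names that differ only in an ending like _2 or _b are one class to them, and where a whole thing is asked for, a point or a joint stands for the part that bears it (a point fixed in the world has none). Each returns a list of dicts, best first, with "p" (0 to 1); they miss things now and then, are a little off and sometimes report something else, mostly with a low value. They report only what shows in the picture. A call takes as long as a camera call.
- recognise(camera, target): "at" ([column, row] in pixels, amid what is visible of it).
- landmark_of(camera, target): "at" ([column, row] in pixels: a listed point, or the origin of a listed thing).
The state is a dict: "clock": time; "q": joint angles; "dq": joint speeds; "tau": joint torques, N m; "tool_pos": TCP position; "tool_rot": TCP orientation; "contact_force": force on the tool from outside, world axes, zero at the start; "wrist_torque": the same for the moment, N m; "opening": opening from 0.0 (shut) to 1.0 (fully open); "gripper_force": force on a finger pad.
Only numpy, scipy, OpenCV 4.12 (cv2) and the standard library are available. Lean on these libraries where they do the work, as an engineer would, in place of code of your own. Each camera call takes 0.05 s, during which the arm holds its last target. There are 200 camera calls.

## Working session

There is one attempt and no reset: what is moved stays moved. The work goes in short steps, Python scripts to look and compute and a shell command to move; the robot and the scene stay as the last step left them, time stands still between calls to the robot, and variables do not carry over. Pictures are saved under pics/ and viewed, at most 10 in all, crops included, and the job is handed in when it is done.

```bash
mkdir -p pics
cat > h.py <<'E'
import numpy as np, cv2
from station import *
def ray(cam,uv):
    P=camera_params(cam);K=np.array(P["intrinsics"]);T=np.array(P["world_from_camera"])
    d=np.linalg.inv(K)@[uv[0],uv[1],1];d=T[:3,:3]@[d[0],-d[1],-d[2]]
    return T[:3,3],d
def atz(cam,uv,z):
    o,d=ray(cam,uv);return o+d*(z-o[2])/d[2]
def pix(cam,p):
    P=camera_params(cam);K=np.array(P["intrinsics"]);T=np.array(P["world_from_camera"])
    c=T[:3,:3].T@(np.array(p)-T[:3,3]);v=K@[c[0],-c[1],-c[2]];return v[:2]/v[2]
E
python3 - <<'E'
from h import *
for c in("scene","top"):
    im=capture(c);cv2.imwrite(f"pics/{c}0.png",im);P=camera_params(c);print(c,np.round(P["world_from_camera"],3).tolist(),{k:v for k,v in P.items() if k!="world_from_camera"})
    for t,z in(("pad1",.04),("pad2",.04),("pad3",.04),("pad4",.04),("pad5",.04),("test_unit",0),("arc_centre",.04)):
        for r in landmark_of(c,t)[:1]: print(t,np.round(r["at"],1),round(r["p"],2),np.round(atz(c,r["at"],z),4))
s=observe();print(s)
E
```

```text
scene [[-0.976, 0.179, -0.125, 0.41], [-0.218, -0.803, 0.554, 1.02], [-0.002, 0.568, 0.823, 1.198], [0.0, 0.0, 0.0, 1.0]] {'intrinsics': array([[474.43715376,   0.        , 298.02101204],
       [  0.        , 474.43715376, 214.88636467],
       [  0.        ,   0.        ,   1.        ]])}
pad1 [298.4 261.7] 0.72 [0.5503 0.394  0.04  ]
pad2 [298.4 261.7] 0.72 [0.5503 0.394  0.04  ]
pad3 [298.4 261.7] 0.72 [0.5503 0.394  0.04  ]
pad4 [298.4 261.7] 0.72 [0.5503 0.394  0.04  ]
pad5 [298.4 261.7] 0.72 [0.5503 0.394  0.04  ]
test_unit [321.2 256.6] 0.64 [ 0.4945  0.3417 -0.    ]
arc_centre [311.7 258.4] 0.46 [0.5164 0.3757 0.04  ]
top [[-0.028, 0.994, -0.107, 0.395], [-1.0, -0.028, 0.006, 0.245], [0.003, 0.107, 0.994, 1.512], [0.0, 0.0, 0.0, 1.0]] {'intrinsics': array([[516.18798518,   0.        , 291.03569512],
       [  0.        , 516.18798518, 210.99122117],
       [  0.        ,   0.        ,   1.        ]])}
pad1 [276.6 235.3] 0.75 [0.4852 0.2791 0.04  ]
pad2 [276.6 235.3] 0.75 [0.4852 0.2791 0.04  ]
pad3 [276.6 235.3] 0.75 [0.4852 0.2791 0.04  ]
pad4 [276.6 235.3] 0.75 [0.4852 0.2
[... 283 characters left out ...]
4.07870385]), 'dq': array([ 0.00358799, -0.03571931,  0.00776891,  0.08199904, -0.00694949,
       -0.07942104, -0.06486285]), 'tau': array([ 8.37118296e-04, -5.83283114e+01,  1.04803551e+00, -2.59432822e+01,
        1.24452150e-02,  1.58226801e-03, -3.00555655e-06]), 'tool_pos': array([0.19997633, 0.61846647, 0.23129336]), 'tool_rot': array([[-9.51502151e-01,  3.07642090e-01, -7.57929196e-06],
       [ 3.07642090e-01,  9.51502151e-01, -4.66649149e-08],
       [ 7.19735651e-06, -2.37611099e-06, -1.00000000e+00]]), 'contact_force': array([-0.53805053,  1.01831807, -0.85932366]), 'wrist_torque': array([ 0.01354941, -0.05610645, -0.03972215]), 'gripper_force': 0.0, 'opening': 1.000387066843897}
```

View pics/scene0.png

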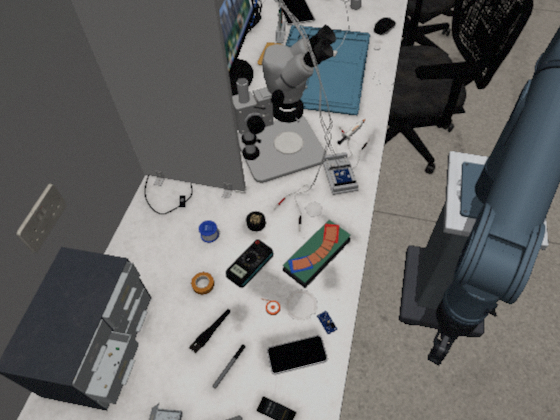

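View pics/top0.png

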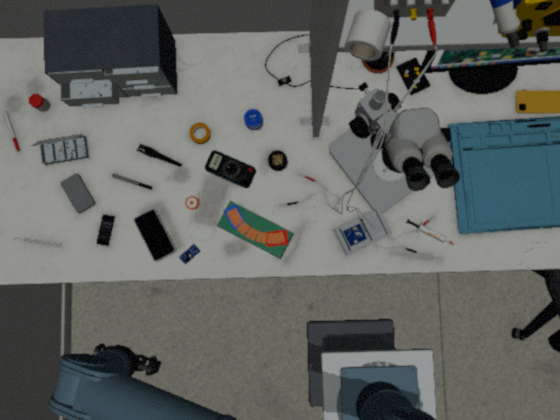

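Run:
```python
from h import *
from scipy.optimize import minimize
a=cv2.imread("pics/top0.png")[195:265,205:305];b=cv2.imread("pics/scene0.png")[215:290,275:360]
cv2.imwrite("pics/crop.png",np.hstack([cv2.resize(a,(400*1,280),interpolation=2),cv2.resize(b,(318,280),interpolation=2)]))
def seg(c,box):
    im=cv2.imread(f"pics/{c}0.png");h=cv2.cvtColor(im,cv2.COLOR_BGR2HSV).astype(int);m=np.zeros(im.shape[:2],bool);m[box[0]:box[1],box[2]:box[3]]=1
    ok=m&(h[...,1]>90)&(h[...,2]>60)
    H=h[...,0]
    return {"cop":np.argwhere(ok&(H>3)&(H<22))[:,::-1],"red":np.argwhere(ok&((H<=3)|(H>172)))[:,::-1],"blue":np.argwhere(ok&(H>105)&(H<130))[:,::-1],"green":np.argwhere(ok&(H>60)&(H<95))[:,::-1]}
for c,box in(("top",(198,262,212,298)),("scene",(215,290,278,356))):
    S=seg(c,box);W={}
    for k,v in S.items():
        W[k]=np.array([atz(c,p,.040 if k=="cop" else .038)[:2] for p in v]) if len(v) else np.zeros((0,2))
        print(c,k,len(v),np.round(W[k].mean(0),4) if len(v) else "", np.round(v.mean(0),1) if len(v) else "")
    # grid-fit by area overlap of the copper arc
    P=W["cop"];allp=np.vstack(list(W.values()));lab=np.r_[[1 if k=="cop" else 0 for k in W for _ in W[k]]]
    d=W["blue"].mean(0)-W["red"].mean(0);y0=np.arctan2(d[1],d[0])
    def cost(x):
        ca,sa=np.cos(x[2]),np.sin(x[2]);q=(allp-x[:2])@np.array([[ca,-sa],[sa,ca]])
        q=q-[0,-.104];r=np.hypot(*q.T);s=.12*np.arctan2(q[:,0],q[:,1])
        e=np.maximum(abs(r-.12)-.015,abs(s)-.095)
        w=1/(1+np.exp(e/.001));return ((w-lab)**2).mean()
    best=min((minimize(cost,[*(P.mean(0)+np.random.default_rng(i).normal(0,.006,2)),y0+.1*(i%3-1)],method="Nelder-Mead",options=dict(xatol=1e-5,fatol=1e-7)) for i in range(12)),key=lambda r:r.fun)
    print(c,"fit",np.round(best.x,4),np.degrees(best.x[2]),best.fun,"y0",np.degrees(y0))
```

```text
top cop 757 [0.4969 0.3317] [258.1 231.7]
top red 51 [0.4795 0.2832] [275.3 237.4]
top blue 79 [0.5521 0.4063] [231.7 213.3]
top green 861 [0.5068 0.342 ] [254.5 228.5]
top fit [0.5055 0.3408 1.0858] 62.21434241611433 0.0582986505540946 y0 59.4740598097649
scene cop 612 [0.5015 0.3389] [319.3 248.5]
scene red 80 [0.4815 0.2779] [330.3 232.3]
scene blue 108 [0.5502 0.4052] [297.6 265.6]Traceback (most recent call last):
  File "<stdin>", line 13, in <module>
  File "h.py", line 8, in atz
    o,d=ray(cam,uv);return o+d*(z-o[2])/d[2]
        ~~~^^^^^^^^
  File "h.py", line 4, in ray
    P=camera_params(cam);K=np.array(P["intrinsics"]);T=np.array(P["world_from_camera"])
ValueError: time passes only in moves, steps and waits
```

View pics/crop.png

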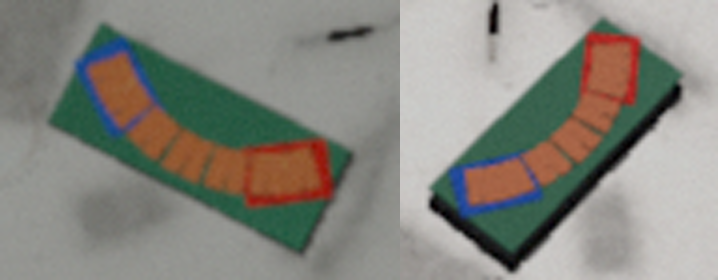

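The crops show the blue-marked end at upper left of the top view (231,213) and the red end at (276,237). The track bulges toward the robot.

```bash
cat > h.py <<'E'
import numpy as np, cv2
from functools import lru_cache
from station import *
from scipy.optimize import minimize
@lru_cache
def cp(cam):
    P=camera_params(cam);return np.array(P["intrinsics"]),np.array(P["world_from_camera"])
def atz(cam,uv,z):
    K,T=cp(cam);d=np.linalg.inv(K)@[uv[0],uv[1],1];d=T[:3,:3]@[d[0],-d[1],-d[2]];o=T[:3,3]
    return o+d*(z-o[2])/d[2]
def pix(cam,p):
    K,T=cp(cam);c=T[:3,:3].T@(np.array(p)-T[:3,3]);v=K@[c[0],-c[1],-c[2]];return v[:2]/v[2]
def fit(cam,im,box):
    r0,r1,c0,c1=box;h=cv2.cvtColor(im,cv2.COLOR_BGR2HSV).astype(int)
    uv=np.array([(c,r) for r in range(r0,r1) for c in range(c0,c1)])
    q=h[uv[:,1],uv[:,0]];H,S,V=q.T
    lab=((S>90)&(V>60)&(H>3)&(H<22)).astype(float)
    P=np.array([atz(cam,p,.04)[:2] for p in uv])
    def cost(x):
        ca,sa=np.cos(x[2]),np.sin(x[2]);q=(P-x[:2])@np.array([[ca,-sa],[sa,ca]])-[0,-.104]
        r=np.hypot(*q.T);s=.12*np.arctan2(q[:,0],q[:,1])
        return ((1/(1+np.exp(np.clip(np.maximum(abs(r-.12)-.015,abs(s)-.095)/.001,-50,50)))-lab)**2).sum()/lab.sum()
    g=np.random.default_rng(0)
    return min((minimize(cost,np.array([.505,.341,1.08])+g.normal(0,1,3)*[.006,.006,.05],method="Nelder-Mead") for i in range(12)),key=lambda r:r.fun)
E
python3 - <<'E'
from h import *
for c,b in(("top",(198,262,212,298)),("scene",(215,290,278,356))):
    im=cv2.imread(f"pics/{c}0.png");r=fit(c,im,b);print(c,np.round(r.x,4),r.fun)
    x,y,t=r.x;R=np.array([[np.cos(t),-np.sin(t)],[np.sin(t),np.cos(t)]])
    o=[]
    for s in (-.095,-.07,-.045,-.015,0,.015,.045,.07,.095):
        for rr in (.105,.12,.135): o.append(pix(c,[*(R@[rr*np.sin(s/.12),rr*np.cos(s/.12)-.104]+[x,y]),.04]))
    r0,r1,c0,c1=b;v=cv2.resize(im[r0:r1,c0:c1],None,fx=4.5,fy=4.5,interpolation=2)
    for p in o: cv2.circle(v,tuple(int(k) for k in (p-[c0-.5,r0-.5])*4.5),2,(255,255,255),-1)
    cv2.imwrite(f"pics/f_{c}.png",v)
a,b=cv2.imread("pics/f_top.png"),cv2.imread("pics/f_scene.png")
a=cv2.copyMakeBorder(a,0,b.shape[0]-a.shape[0],0,0,0);cv2.imwrite("pics/fit.png",np.hstack([a,b]))
for n in("multimeter","phone_grey","board_small","tip_cleaner","wick_reel"):
    r=landmark_of("top",n)
    if r: print(n,np.round(atz("top",r[0]["at"],0),3),round(r[0]["p"],2))
E
```

```text
top [0.5052 0.34   1.0924] 0.17621792892613833
scene [0.507  0.3403 1.0858] 0.13034211748625849
multimeter [0.686 0.42  0.   ] 0.89
phone_grey [0.497 0.627 0.   ] 0.65
board_small [0.427 0.532 0.   ] 0.77
tip_cleaner [0.705 0.283 0.   ] 0.55
wick_reel [0.604 0.53  0.   ] 0.62
```

View pics/fit.png

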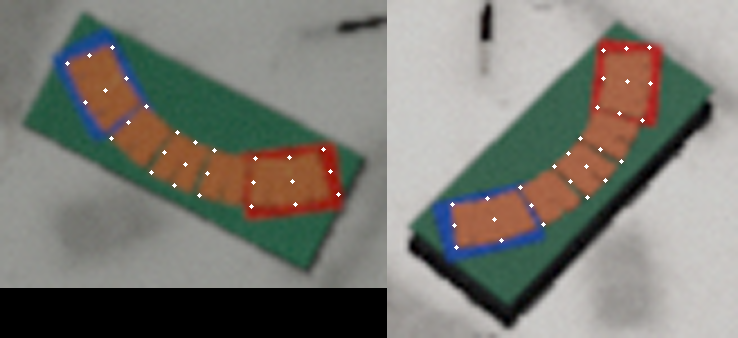

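The fit dots lie on the pads in both views, and the two views agree within 2 mm. Next I work out the stroke increments.

```bash
cat >> h.py <<'E'
U=np.array([.506,.340,1.088])
def arc(s):
    t=U[2];R=np.array([[np.cos(t),-np.sin(t)],[np.sin(t),np.cos(t)]]);a=s/.12
    return R@[.12*np.sin(a),.12*np.cos(a)-.104]+U[:2]
def where(p):
    t=U[2];q=np.array([[np.cos(t),np.sin(t)],[-np.sin(t),np.cos(t)]])@(np.array(p[:2])-U[:2])-[0,-.104]
    return round(120*np.arctan2(q[0],q[1]),1),round(np.hypot(*q)*1000-120,1)
E
python3 - <<'E'
from h import *
p=arc(-.07);print("start",p,"delta mm",(p-[.19998,.61847])*1000)
S=np.linspace(-.07,.07,36);A=np.array([arc(s) for s in S])*1000
print(np.round(np.diff(A,axis=0),1).tolist())
E
```

```text
start [0.47871877 0.27967307] delta mm [ 278.73876852 -338.79692735]
[[-0.3, 4.0], [-0.2, 4.0], [-0.1, 4.0], [0.1, 4.0], [0.2, 4.0], [0.3, 4.0], [0.5, 4.0], [0.6, 4.0], [0.7, 3.9], [0.9, 3.9], [1.0, 3.9], [1.1, 3.8], [1.2, 3.8], [1.4, 3.8], [1.5, 3.7], [1.6, 3.7], [1.7, 3.6], [1.9, 3.5], [2.0, 3.5], [2.1, 3.4], [2.2, 3.3], [2.3, 3.3], [2.4, 3.2], [2.5, 3.1], [2.6, 3.0], [2.7, 2.9], [2.8, 2.8], [2.9, 2.7], [3.0, 2.6], [3.1, 2.5], [3.2, 2.4], [3.3, 2.3], [3.3, 2.2], [3.4, 2.1], [3.5, 2.0]]
```

```bash
python3 -m creep '[{"jaw":0,"tx":17.4,"ty":-21.2,"tz":-7,"roll":0.026},{"jaw":0,"tx":17.4,"ty":-21.2,"tz":-7,"roll":0.026},{"jaw":0,"tx":17.4,"ty":-21.2,"tz":-7,"roll":0.026},{"jaw":0,"tx":17.4,"ty":-21.2,"tz":-7,"roll":0.026},{"jaw":0,"tx":17.4,"ty":-21.2,"tz":-7,"roll":0.026},{"jaw":0,"tx":17.4,"ty":-21.2,"tz":-7,"roll":0.026},{"jaw":0,"tx":17.4,"ty":-21.2,"tz":-7,"roll":0.026},{"jaw":0,"tx":17.4,"ty":-21.2,"tz":-7,"roll":0.026},{"jaw":0,"tx":17.4,"ty":-21.2,"tz":-7,"roll":0.026},{"jaw":0,"tx":17.4,"ty":-21.2,"tz":-7,"roll":0.026},{"jaw":0,"tx":17.4,"ty":-21.2,"tz":-7,"roll":0.026},{"jaw":0,"tx":17.4,"ty":-21.2,"tz":-7,"roll":0.026},{"jaw":0,"tx":17.4,"ty":-21.2,"tz":-7,"roll":0.026},{"jaw":0,"tx":17.4,"ty":-21.2,"tz":-7,"roll":0.026},{"jaw":0,"tx":17.4,"ty":-21.2,"tz":-7,"roll":0.026},{"jaw":0,"tx":17.4,"ty":-21.2,"tz":-7,"roll":0.026},{"jaw":0},{"jaw":0},{"jaw":0},{"jaw":0}]' 20
python3 - <<'E'
from h import *
s=observe();print(s["clock"],s["tool_pos"],s["contact_force"],s["opening"],where(s["tool_pos"]),np.round(s["tool_rot"],3).tolist())
for c in("top","scene"):
    im=capture(c);cv2.imwrite(f"pics/{c}1.png",im)
a=cv2.resize(cv2.imread("pics/top1.png")[190:270,205:305],None,fx=4,fy=4,interpolation=2)
b=cv2.resize(cv2.imread("pics/scene1.png")[210:290,275:360],None,fx=4,fy=4,interpolation=2)
cv2.imwrite("pics/c1.png",np.hstack([a,b]))
E
```

```text
1.05 [0.20002045 0.6184439  0.23127767] [0.01224715 0.16688843 0.74611897] 1.0014529527849678 (np.float64(24.5), np.float64(395.0)) [[-0.951, 0.308, 0.0], [0.308, 0.951, -0.0], [-0.0, -0.0, -1.0]]schema error: expected keys jaw, tx, ty, tz, roll
```

View pics/c1.png

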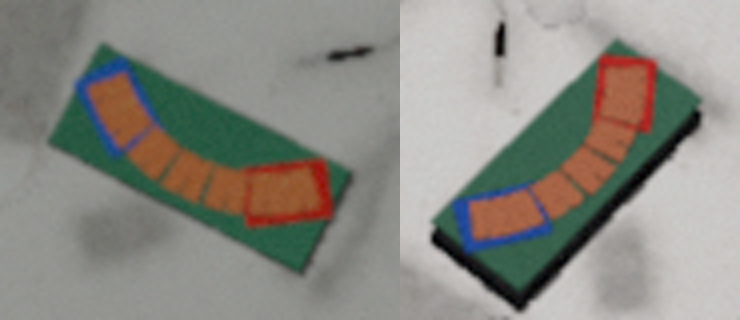

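The call was refused because every row needs all five keys; the unit and arm have not moved.

```bash
python3 -m creep '[{"jaw":0,"tx":17.4,"ty":-21.2,"tz":-7,"roll":0.026},{"jaw":0,"tx":17.4,"ty":-21.2,"tz":-7,"roll":0.026},{"jaw":0,"tx":17.4,"ty":-21.2,"tz":-7,"roll":0.026},{"jaw":0,"tx":17.4,"ty":-21.2,"tz":-7,"roll":0.026},{"jaw":0,"tx":17.4,"ty":-21.2,"tz":-7,"roll":0.026},{"jaw":0,"tx":17.4,"ty":-21.2,"tz":-7,"roll":0.026},{"jaw":0,"tx":17.4,"ty":-21.2,"tz":-7,"roll":0.026},{"jaw":0,"tx":17.4,"ty":-21.2,"tz":-7,"roll":0.026},{"jaw":0,"tx":17.4,"ty":-21.2,"tz":-7,"roll":0.026},{"jaw":0,"tx":17.4,"ty":-21.2,"tz":-7,"roll":0.026},{"jaw":0,"tx":17.4,"ty":-21.2,"tz":-7,"roll":0.026},{"jaw":0,"tx":17.4,"ty":-21.2,"tz":-7,"roll":0.026},{"jaw":0,"tx":17.4,"ty":-21.2,"tz":-7,"roll":0.026},{"jaw":0,"tx":17.4,"ty":-21.2,"tz":-7,"roll":0.026},{"jaw":0,"tx":17.4,"ty":-21.2,"tz":-7,"roll":0.026},{"jaw":0,"tx":17.4,"ty":-21.2,"tz":-7,"roll":0.026},{"jaw":0,"tx":0,"ty":0,"tz":0,"roll":0},{"jaw":0,"tx":0,"ty":0,"tz":0,"roll":0},{"jaw":0,"tx":0,"ty":0,"tz":0,"roll":0},{"jaw":0,"tx":0,"ty":0,"tz":0,"roll":0}]' 20
python3 - <<'E'
from h import *
s=observe();print(s["clock"],s["tool_pos"],s["contact_force"],s["opening"],where(s["tool_pos"]),np.round(s["tool_rot"],3).tolist())
for c in("top","scene"):
    im=capture(c);cv2.imwrite(f"pics/{c}2.png",im)
a=cv2.resize(cv2.imread("pics/top2.png")[190:290,205:305],None,fx=4,fy=4,interpolation=2)
b=cv2.resize(cv2.imread("pics/scene2.png")[190:290,275:375],None,fx=4,fy=4,interpolation=2)
cv2.imwrite("pics/c2.png",np.hstack([a,b]))
E
```

```text
clock: 2.82
tool_pos: [0.4778, 0.2807, 0.1196]
tool_rot: [[-0.994, -0.105, 0.0], [-0.105, 0.994, 0.001], [-0.0, 0.001, -1.0]]
contact_force: [-0.5, 0.1, -0.3]
opening: -0.004
gripper_force: 0.0
2.8167 [0.47778087 0.28069726 0.1195726 ] [-0.50244777  0.06391712 -0.31870101] -0.0038325604696441257 (np.float64(-68.9), np.float64(0.8)) [[-0.994, -0.105, 0.0], [-0.105, 0.994, 0.001], [-0.0, 0.001, -1.0]]
```

View pics/c2.png

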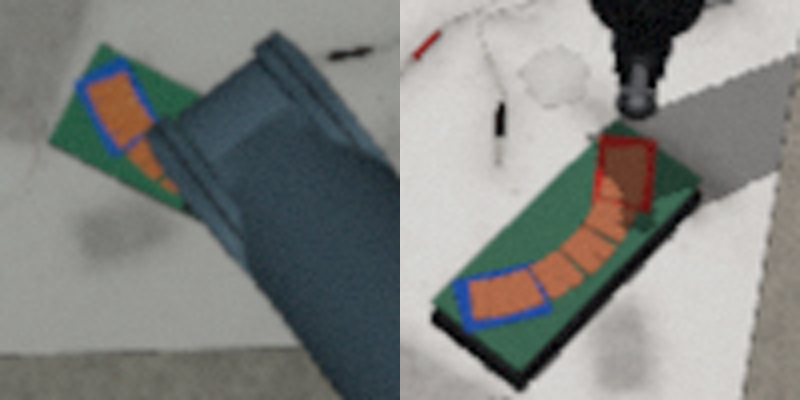

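The gripper, shut, hangs over the red pad in the scene view, with its tip near (334,216). Next I go down to 6 mm above the pad and check the zero force.

```bash
python3 -c "
from h import *
print(pix('scene',[.4778,.2807,.1196]))"
python3 -m creep '[{"jaw":0,"tx":0.5,"ty":-0.5,"tz":-12,"roll":0},{"jaw":0,"tx":0.4,"ty":-0.5,"tz":-14,"roll":0},{"jaw":0,"tx":0,"ty":0,"tz":-14,"roll":0},{"jaw":0,"tx":0,"ty":0,"tz":-12,"roll":0},{"jaw":0,"tx":0,"ty":0,"tz":-10,"roll":0},{"jaw":0,"tx":0,"ty":0,"tz":-7,"roll":0},{"jaw":0,"tx":0,"ty":0,"tz":-4,"roll":0},{"jaw":0,"tx":0,"ty":0,"tz":0,"roll":0},{"jaw":0,"tx":0,"ty":0,"tz":0,"roll":0},{"jaw":0,"tx":0,"ty":0,"tz":0,"roll":0}]' 20
python3 - <<'E'
from h import *
F=[]
for i in range(6):
    im=capture("scene");F.append(observe()["contact_force"])
cv2.imwrite("pics/scene3.png",im);s=observe()
print(s["tool_pos"],np.mean(F,0),np.std(F,0),where(s["tool_pos"]))
cv2.imwrite("pics/c3.png",cv2.resize(im[190:290,275:375],None,fx=5,fy=5,interpolation=2))
E
```

```text
[333.07848687 217.31783064]
clock: 3.75
tool_pos: [0.4798, 0.2785, 0.0468]
tool_rot: [[-0.995, -0.103, 0.001], [-0.103, 0.995, 0.001], [-0.001, 0.001, -1.0]]
contact_force: [-0.7, 0.6, 0.2]
opening: -0.008
gripper_force: 0.0
[0.47948101 0.27832524 0.04656029] [0.02187044 0.18467019 0.32055685] [0.46701029 0.40927458 0.26090827] (np.float64(-71.4), np.float64(-0.6))
```

View pics/c3.png

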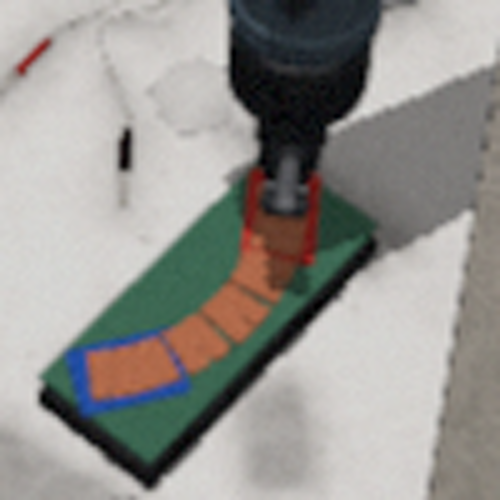

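The fingertips stand just above the middle of the red pad, at about (285,205) in the crop. I lower onto it gently.

```bash
python3 -m creep '[{"jaw":0,"tx":0,"ty":0,"tz":-2,"roll":0},{"jaw":0,"tx":0,"ty":0,"tz":-2,"roll":0},{"jaw":0,"tx":0,"ty":0,"tz":-1,"roll":0},{"jaw":0,"tx":0,"ty":0,"tz":-1,"roll":0},{"jaw":0,"tx":0,"ty":0,"tz":-1,"roll":0},{"jaw":0,"tx":0,"ty":0,"tz":-1,"roll":0},{"jaw":0,"tx":0,"ty":0,"tz":-1,"roll":0},{"jaw":0,"tx":0,"ty":0,"tz":0,"roll":0},{"jaw":0,"tx":0,"ty":0,"tz":0,"roll":0}]' 20
python3 - <<'E'
from h import *
F=[]
for i in range(8):
    capture("scene");F.append(observe()["contact_force"])
s=observe();print(s["tool_pos"],np.mean(F,0),where(s["tool_pos"]))
E
```

```text
clock: 4.8
tool_pos: [0.4792, 0.2782, 0.0373]
tool_rot: [[-0.995, -0.103, -0.0], [-0.103, 0.995, -0.0], [0.0, -0.0, -1.0]]
contact_force: [-1.3, 0.3, 2.5]
opening: 0.003
gripper_force: 1.3
[0.47920265 0.27818705 0.03730372] [-1.54742157 -0.84837802  2.71780329] (np.float64(-71.5), np.float64(-0.3))
```

Contact is confirmed at about 2.6 N with the panel 2.7 mm down. I start the first half of the stroke.

```bash
python3 -m creep '[{"jaw":0,"tx":-0.3,"ty":4,"tz":-0.5,"roll":-0.033},{"jaw":0,"tx":-0.2,"ty":4,"tz":0,"roll":-0.033},{"jaw":0,"tx":-0.1,"ty":4,"tz":0,"roll":-0.033},{"jaw":0,"tx":0.1,"ty":4,"tz":0,"roll":-0.033},{"jaw":0,"tx":0.2,"ty":4,"tz":0,"roll":-0.033},{"jaw":0,"tx":0.3,"ty":4,"tz":0,"roll":-0.033},{"jaw":0,"tx":0.5,"ty":4,"tz":0,"roll":-0.033},{"jaw":0,"tx":0.6,"ty":4,"tz":0,"roll":-0.033},{"jaw":0,"tx":0.7,"ty":3.9,"tz":0,"roll":-0.033}]' 20
python3 -c "
from h import *
s=observe();print(s['tool_pos'],s['contact_force'],where(s['tool_pos']))"
```

```text
clock: 5.95
tool_pos: [0.4816, 0.3138, 0.0369]
tool_rot: [[-0.981, 0.195, 0.001], [0.195, 0.981, -0.001], [-0.001, -0.0, -1.0]]
contact_force: [-1.2, -1.9, 2.8]
opening: 0.002
gripper_force: 1.5
[0.48160379 0.31382609 0.03685119] [-1.20915526 -1.85290878  2.82461957] (np.float64(-35.4), np.float64(-1.4))
```

```bash
python3 -m creep '[{"jaw":0,"tx":0.5,"ty":4,"tz":0,"roll":-0.033},{"jaw":0,"tx":0.6,"ty":4,"tz":0,"roll":-0.033},{"jaw":0,"tx":0.8,"ty":3.9,"tz":0,"roll":-0.033},{"jaw":0,"tx":1,"ty":3.9,"tz":0,"roll":-0.033},{"jaw":0,"tx":1.2,"ty":3.8,"tz":0,"roll":-0.033},{"jaw":0,"tx":1.4,"ty":3.7,"tz":0,"roll":-0.033},{"jaw":0,"tx":1.5,"ty":3.7,"tz":0,"roll":-0.033},{"jaw":0,"tx":1.7,"ty":3.6,"tz":0,"roll":-0.033},{"jaw":0,"tx":1.9,"ty":3.5,"tz":0,"roll":-0.033},{"jaw":0,"tx":2,"ty":3.5,"tz":0,"roll":-0.033},{"jaw":0,"tx":2.1,"ty":3.4,"tz":0,"roll":-0.033}]' 20
python3 - <<'E'
from h import *
s=observe();print(s['tool_pos'],s['contact_force'],where(s['tool_pos']))
im=capture("scene");cv2.imwrite("pics/scene4.png",im)
a=cv2.imread("pics/scene0.png")
print("base-corner shift px",cv2.phaseCorrelate(np.float32(cv2.cvtColor(a,6)[255:290,275:312]),np.float32(cv2.cvtColor(im,6)[255:290,275:312])))
E
```

```text
clock: 6.87
tool_pos: [0.496, 0.3549, 0.0368]
tool_rot: [[-0.848, 0.53, 0.0], [0.53, 0.848, -0.001], [-0.0, -0.0, -1.0]]
contact_force: [-1.7, -1.7, 2.1]
opening: -0.002
gripper_force: 1.5
[0.49600274 0.35492247 0.03677112] [-1.73316504 -1.7101005   2.0983175 ] (np.float64(8.6), np.float64(0.1))
base-corner shift px ((-0.06863511126397981, 0.2330854706729255), 0.9537188549836476)
```

The unit has not shifted. I finish the stroke.

```bash
python3 -m creep '[{"jaw":0,"tx":2.2,"ty":3.3,"tz":0,"roll":-0.033},{"jaw":0,"tx":2.3,"ty":3.3,"tz":0,"roll":-0.033},{"jaw":0,"tx":2.4,"ty":3.2,"tz":0,"roll":-0.033},{"jaw":0,"tx":2.5,"ty":3.1,"tz":0,"roll":-0.033},{"jaw":0,"tx":2.6,"ty":3,"tz":0,"roll":-0.033},{"jaw":0,"tx":2.7,"ty":2.9,"tz":0,"roll":-0.033},{"jaw":0,"tx":2.8,"ty":2.8,"tz":0,"roll":-0.033},{"jaw":0,"tx":2.9,"ty":2.7,"tz":0,"roll":-0.033},{"jaw":0,"tx":3,"ty":2.6,"tz":0,"roll":-0.033},{"jaw":0,"tx":3.1,"ty":2.5,"tz":0,"roll":-0.033},{"jaw":0,"tx":3.2,"ty":2.4,"tz":0,"roll":-0.033},{"jaw":0,"tx":3.3,"ty":2.3,"tz":0,"roll":-0.033},{"jaw":0,"tx":3.3,"ty":2.2,"tz":0,"roll":-0.033},{"jaw":0,"tx":3.4,"ty":2.1,"tz":0,"roll":-0.033},{"jaw":0,"tx":3.5,"ty":2,"tz":0,"roll":-0.033},{"jaw":0,"tx":0,"ty":0,"tz":0,"roll":0},{"jaw":0,"tx":0,"ty":0,"tz":0,"roll":0}]' 20
python3 - <<'E'
from h import *
s=observe();print(s['tool_pos'],s['contact_force'],where(s['tool_pos']))
im=capture("scene");cv2.imwrite("pics/scene5.png",im)
cv2.imwrite("pics/c5.png",cv2.resize(im[190:290,265:365],None,fx=5,fy=5,interpolation=2))
E
```

```text
clock: 8.33
tool_pos: [0.5395, 0.396, 0.037]
tool_rot: [[-0.497, 0.867, 0.001], [0.867, 0.497, 0.001], [0.0, 0.001, -1.0]]
contact_force: [0.2, 0.9, 3.0]
opening: 0.003
gripper_force: 1.4
[0.5394854  0.39602684 0.03696898] [0.16744004 0.8915811  3.02985356] (np.float64(69.1), np.float64(-0.3))
```

View pics/c5.png

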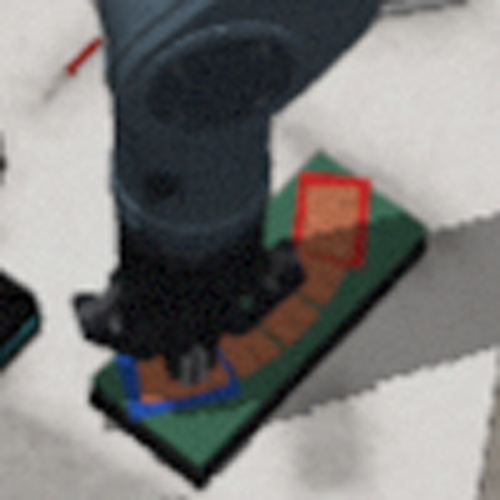

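The fingertips rest mid-pad on the blue field, at about (190,370) in the crop, pressing about 3 N. The unit is where it was, so I hand in.

```bash
python3 -c "
from station import *
print(finish_job())"
```

```text
the job is handed in; nothing more can be done
None
```

I stroked the track from the red end pad to the blue one at about 2–3 N, with the panel only about 3 mm down, and handed the job in with the fingertips resting on the last pad and the unit unshifted.

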